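# Erect the folding sample tray and hold its label holder home

## Task

Set up the folding sample tray: first raise its left, right and back walls until all three stand upright. Then take the blue label holder, slide its tongue under the aluminium lip at the tray's open front, and push against the hidden spring until the upright plate sits flush against the lip. Finish while still holding it pressed home there, since the spring pushes it out if you let go; leave the mould, tumbler, jar and tape roll where they stand.

Things in the scene. Friction and masses are not known exactly. Their poses are not given: they have to be found in the camera images.
- tray: Folding sample tray, fixed; origin at table height under the centre of its floor, x axis from the open front to the back, y to its left. Wooden floor 106 x 126 mm, top 11 mm above the table, between x = -54 and +52 mm. Walls hinge at left, right and back; an aluminium lip runs across the front.
- lip (a point): Middle of the foremost line of the tray's lip (tray x = -61 mm), 10 mm above the table; axes as the tray's, x points into the slot. The lip is 6 mm high, its top 13 mm above the table; the slot below it is 7 mm high above the bare table and 72 mm wide between two end cheeks. A hidden sprung bar is met 24 mm behind this point.
- wall_left (a joint): Left wall: plywood panel 92 x 55 x 4 mm, hinged at its lower edge, 65 mm to the left of the tray's centre (+y), 10 mm above the table. Value: rad above lying flat outwards; lowest 0, 1.571 upright at its stop, start 0.4 to 0.8 (leaning out). Friction hinge: 0.6 N at the free edge moves it, it stays where left. Pushing inwards from outside raises it; end the push near mid-height, not at the hinge.
- wall_right (a joint): Right wall: plywood panel 92 x 55 x 4 mm, hinged at its lower edge, 65 mm to the right of the tray's centre (-y), 10 mm above the table. Value: rad above lying flat outwards; lowest 0, 1.571 upright at its stop, start 0.4 to 0.8 (leaning out). Friction hinge: 0.6 N at the free edge moves it, it stays where left. Pushing inwards from outside raises it; end the push near mid-height, not at the hinge.
- wall_back (a joint): Back wall: plywood panel 120 wide, 55 high, 4 mm thick, hinged at its lower edge 54 mm behind the tray's centre (+x), 10 mm above the table. Values, start, friction and stop as for the left wall; it leans away from the robot and is raised by pulling towards the robot from behind it.
- wall_left_edge (a point): Middle of the free edge of the left wall (a green bead 6 mm thick), 52.5 mm from its hinge line.
- wall_right_edge (a point): Middle of the free edge of the right wall (a green bead 6 mm thick), 52.5 mm from its hinge line.
- wall_back_edge (a point): Middle of the free edge of the back wall (a green bead 6 mm thick), 52.5 mm from its hinge line.
- label_holder: Blue L-shaped label holder, 80 g, starts standing left or right of the tray's front; origin on its underside below the middle of the plate. Plate 8 (x) x 80 (y) x 55 mm tall, white label on its -x face. Tongue 4 mm thick, 60 wide, flat on the table from the plate to x = +34 mm; ledge 4 mm thick to x = -16. Home: origin at tray x = -65, y = 0 mm, axes parallel to the tray's.
- spring_bar (a joint): Hidden sprung bar in the slot: how far it is pushed back, in m. 0 at rest (4 N preload), about 0.006 (7 N) when the label holder is home, stop at 0.009. With the tongue rubbing in the slot it can take 10 to 25 N to press the holder fully home.
- optic_mould: Cream ribbed round mould, 68 mm across, 54 mm tall, a bystander on the side of the tray's front where the label holder is not; origin under its centre.
- amber_tumbler: Amber glass tumbler, 62 mm across, 82 mm tall, bystander at the back left; origin under its centre.
- ochre_jar: Ochre pigment jar with black lid, 54 mm across, 88 mm tall, bystander at the back left; origin under its centre.
- tape_roll: Roll of tape lying flat, 104 mm across, 25 mm tall, bystander at the right; origin under its centre.
Mind the look-alikes: they are no part of the job. Several things look just like the label_holder: the one meant starts farthest to the robot's right.

How it is judged (in metres and radians):
On the way, in this order (a step that is already met when the one before it is completed fails the run):
1. left, right and back walls all stand upright (value of joint each of wall_left, wall_right, wall_back above 1.44 rad), for 0.2 s.
2. the label holder's tongue is under the lip (x of label_holder in the frame of tray between -0.085 and -0.06 m and y of label_holder in the frame of tray between -0.012 and 0.012 m and height (world z) of label_holder below 0.006 m), for 0.1 s.
At the end, for the whole second after the job is handed in: All walls within 7 degrees of upright; the label holder stands with its tongue under the lip, plate within 2.5 mm of it, square within 4.5 degrees, within 10 mm of the slot's middle; fingers press on it (over 2 N), holding the spring bar back over 4 mm through the last second (all of step 1 and x of label_holder in the frame of tray between -0.0675 and -0.062 m and y of label_holder in the frame of tray between -0.01 and 0.01 m and height (world z) of label_holder below 0.005 m and angle between label_holder's own z axis and vertical below 0.1 rad and angle between the x axis of label_holder and the x axis of tray, either way round below 0.08 rad and value of joint spring_bar above 0.004 m and contact force between the fingers and label_holder above 2 N and linear speed of label_holder below 0.02 m/s); the arm keeps its last pose, push and grip.
It fails at once if the mould, tumbler, jar or tape roll is moved by more than 3 cm (distance of any of optic_mould, amber_tumbler, ochre_jar, tape_roll from where it was at the start of the episode above 0.03 m).
It also fails if it takes over 70 s, if anything falls off the work surface, if the arm or the gripper's body presses on something with over 40 N, if the wrist force passes 120 N, or if a joint passes its speed limit or range.

## Robot

A 6-joint arm with a two-finger parallel gripper is mounted at the origin on a cart in front of the work surface, level with it; the furniture and walls round the work are solid. World frame = base frame: x ahead of the robot, y to its left, z up, the work surface at z = 0. Lengths are in m, angles in degrees, forces in N, time in s.
With the tool pointing down it reaches from about 0.35 to 0.925 m from the base axis. Payload 6.4 kg.
Tool frame: the origin (TCP) lies midway between the tips of the shut fingers; the grasp point (between the pads) lies 19 mm behind it; z points along the fingers, y is the line along which they close (so a half turn about z gives the same grasp; the last joint's range is limited). The gripper opens to 94 mm and grips with 3 to 60 N. Pads are 16 mm wide; open, the fingers measure 119 mm over their backs; the gripper's body (75 mm by 177 mm) begins 78 mm behind the grasp point.
Start: joints at [55.285, 14.043, 89.255, -0, 76.702, -9.975], TCP at [0.272, 0.59, 0.205] pointing down, gripper open.
Joint ranges: [-179.41, 179.41], [-58.25, 129.5], [7.25, 145.43], [-54.29, 234.29], [11.92, 165.04], [-157.13, 157.13]. Speed limits (degrees/s): [147.25, 147.25, 180, 180, 180, 180].

## Interface

Orientations are given as [roll, pitch, yaw] about the fixed x, y, z axes, in that order (R = Rz(yaw) Ry(pitch) Rx(roll)).
In Python, from rig import bot gives the robot as it stands.
- The arm moves only by the tool carry_out, never from a script. Its argument "series" is text: rows parted by semicolons, each of 7 numbers parted by spaces: the closure in counts, from 0 (fully open) to 255 (shut), then the shift along the world's x, y, z in cm, then the turn, a rotation vector about the world's x, y, z in degrees. In form: grip dx dy dz ax ay az; .... A call has 1 to 20 rows; each row shifts and turns the commanded pose from where the row before left it; what a row does not reach is not made up. A row lasts 1/12 s, in which the tool goes at most 41.7 mm and 7.16 degrees, less where a joint would pass 70% of its speed; a pose out of reach is approached as far as the arm can. A call is refused whole if a number of a shift passes 4.17 or a number of a turn 7.16, either way. A call with a gripper value outside its range is refused whole. The fingers move at their own pace and stop on an object; "newtons" is the grip in N (left out, the last holds). Time passes only in rows, so rows that do not move let the fingers close. It gives the time, the measured TCP pose, the force, the opening and the grip force at its end, in the units of the state.
- bot.read_state(): the state, without advancing time (a new reading comes with each control period).
- bot.get_image(name): name is "side" or "top" or "wrist"; returns the picture (384x512x3 uint8, blue, green, red); there is no depth.
- bot.camera_model(name): a dict with "intrinsics" (3x3 intrinsics, pixels), "k1" (the pictures are not rectified: a ray, as slopes to the right and down, at radius r is drawn at 1 + k1 r^2 times it, then the intrinsics apply), "cam_to_world" (4x4, takes a point from camera to world coordinates). Camera axes: x right, y up, looking along -z (the intrinsics and any distortion apply to the point x, -y, -z); pixel columns grow to the right and rows downward; lengths in m; the calibration is good to about 2 mm. A picture is of the moment at which its call begins: read the wrist's pose just before it. camera_model takes no time and is no camera call; for the wrist camera it gives the pose at the moment of the call.
- bot.finish_job(): hands the job in; it is judged then, once.
The state is a dict: "t": time; "joint_positions": joint angles; "joint_vel": joint speeds; "effort": joint torques, N m; "position": TCP position; "ee_rot": TCP orientation; "contact_force": force on the tool from outside, world axes, zero at the start; "torque": the same for the moment, N m; "gripper_width": opening from 0.0 (shut) to 1.0 (fully open); "finger_force": force on a finger pad.
Only numpy, scipy, OpenCV 4.12 (cv2) and the standard library are available. Lean on these libraries where they do the work, as an engineer would, in place of code of your own. Each camera call takes 0.05 s, during which the arm holds its last target. There are 200 camera calls.

## Working session

There is one attempt and no reset: what is moved stays moved. The work goes in short steps, Python scripts to look and compute and a tool call to move; the robot and the scene stay as the last step left them, time stands still between calls to the robot, and variables do not carry over. Pictures are saved under pics/ and viewed, at most 10 in all, crops included, and the job is handed in when it is done.

Besides the shell and the picture viewer there is one more tool, called after ">>>" as name(argument=value, ...), one argument or row to a line, values as JSON. carry_out: Moves the arm, as the interface text tells. Its arguments: {"type":"object","properties":{"series":{"type":"string"},"newtons":{"type":"number"}},"required":["series"]}

```bash
ls; mkdir -p pics; python3 - <<'E'
from rig import bot
import cv2,numpy as np
for n in("top","side"):
    im=bot.get_image(n);cv2.imwrite(f"pics/{n}0.png",im)
    m=bot.camera_model(n);print(n,np.round(m["intrinsics"],1).tolist(),m["k1"],np.round(m["cam_to_world"],3).tolist())
s=bot.read_state();print(s)
E
```

```text
pics
top [[349.9, 0.0, 258.9], [0.0, 349.9, 184.6], [0.0, 0.0, 1.0]] -0.09526979290353875 [[-0.013, 0.997, -0.082, 0.502], [-1.0, -0.013, 0.001, -0.0], [0.0, 0.082, 0.997, 0.975], [0.0, 0.0, 0.0, 1.0]]
side [[373.2, 0.0, 259.6], [0.0, 373.2, 193.7], [0.0, 0.0, 1.0]] -0.07731970719930656 [[0.998, -0.024, 0.066, 0.626], [0.068, 0.593, -0.803, -0.965], [-0.02, 0.805, 0.593, 0.745], [0.0, 0.0, 0.0, 1.0]]
{'t': 0.1, 'joint_positions': array([ 5.52824698e+01,  1.40793082e+01,  8.93156271e+01,  8.46440467e-04,
        7.67037906e+01, -9.97542458e+00]), 'joint_vel': array([-0.08032399, -0.08683848, -0.2695341 , -0.04837311, -0.00891689,
       -0.05357431]), 'effort': array([-1.70868616e-04, -4.16913700e+01, -3.15525341e+01,  6.87031355e-02,
        3.09386419e-02, -8.15526982e-05]), 'position': array([0.27173235, 0.58988851, 0.20448618]), 'ee_rot': array([-1.79902909e+02, -1.79128199e-02,  1.55257684e+02]), 'contact_force': array([ 0.17097451,  0.36743347, -1.32994048]), 'torque': array([-0.03933058,  0.01745651,  0.0397894 ]), 'finger_force': 0.0, 'gripper_width': 1.0001710395820311}
```

View pics/top0.png

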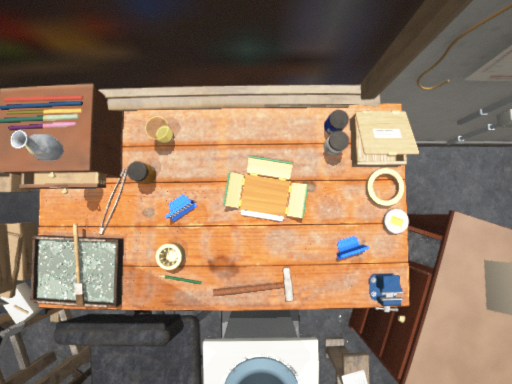

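View pics/side0.png

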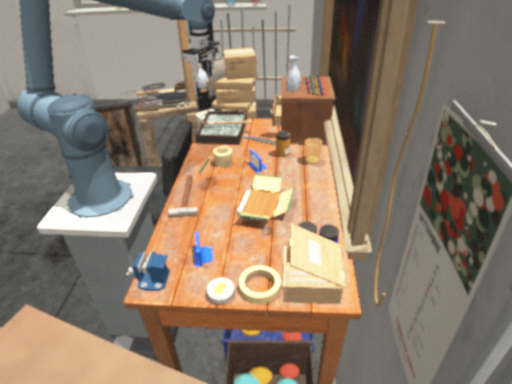

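Top view: the tray is at (265,192) with its white lip at (262,216). The walls are at (233,190), (298,200) and (270,168), and the mould is at (169,257). Label-holder candidates are blue (181,208) and blue (350,248); the blue thing at (386,290) looks like a vice. The one at (350,248) is farthest right (-y) of the L shapes, and it is on the opposite side from the mould. I'll confirm it in an enlarged crop.

```bash
cat > h.py <<'E'
import numpy as np,cv2
def ray(m,uv):
    K=np.array(m["intrinsics"]);T=np.array(m["cam_to_world"])
    d=np.array([(uv[0]-K[0,2])/K[0,0],(uv[1]-K[1,2])/K[1,1]]);s=d.copy()
    for _ in range(20): s=d/(1+m["k1"]*(s@s))
    return T[:3,3],T[:3,:3]@np.array([s[0],-s[1],-1])
def onz(m,uv,z):
    o,d=ray(m,uv);return o+d*(z-o[2])/d[2]
def proj(m,p):
    K=np.array(m["intrinsics"]);T=np.array(m["cam_to_world"])
    c=T[:3,:3].T@(np.asarray(p)-T[:3,3]);s=np.array([c[0],-c[1]])/-c[2]
    s=s*(1+m["k1"]*(s@s));return K[:2,:2]@s+K[:2,2]
E
python3 - <<'E'
import cv2,numpy as np
from rig import bot
from h import *
im=cv2.imread("pics/top0.png");m=bot.camera_model("top")
a=cv2.resize(im[140:230,210:330],None,fx=5,fy=5,interpolation=cv2.INTER_CUBIC)
b=cv2.resize(im[225:315,325:415],None,fx=5,fy=5,interpolation=cv2.INTER_CUBIC)[:, :200+0] 
cv2.imwrite("pics/crop.png",np.hstack([a,b]))
hsv=cv2.cvtColor(im,cv2.COLOR_BGR2HSV)
k=cv2.inRange(hsv,(100,150,80),(125,255,255))
n,l,st,c=cv2.connectedComponentsWithStats(k)
for i in range(1,n):
    if st[i,4]>30: print("blue",st[i],c[i].round(1),onz(m,c[i],.01).round(3))
# white lip
for name,uv,z in [("lipL",(242,212),.013),("lipR",(284,220),.013),("mould",(169,257),.05),("tape",(385,187),.025),("jar1",(142,172),.08),("blk1",(336,121),.05)]:
    print(name,onz(m,uv,z).round(3))
E
```

```text
blue [166 196  30  25 288] [180.  206.4] [0.523 0.217 0.01 ]
blue [338 237  30  22 375] [349.4 247.6] [ 0.404 -0.249  0.01 ]
blue [383 276  11  11  45] [387.  280.3] [ 0.311 -0.352  0.01 ]
lipL [0.506 0.046 0.013]
lipR [ 0.483 -0.069  0.013]
mould [0.389 0.238 0.05 ]
tape [ 0.569 -0.349  0.025]
jar1 [0.612 0.302 0.08 ]
blk1 [ 0.748 -0.213  0.05 ]
```

View pics/crop.png

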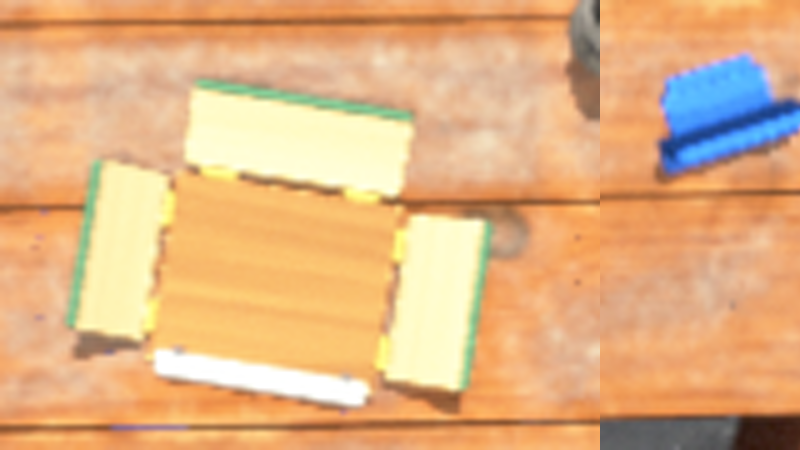

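The crop shows the right-hand blue L piece with its tongue towards +x and its plate nearest the robot, turned about +20°. The tray floor corners in the crop are at about (175,172), (402,208), (382,372) and (155,348). I'll compute the poses.

```bash
python3 - <<'E'
import cv2,numpy as np
from rig import bot
from h import *
im=cv2.imread("pics/top0.png");m=bot.camera_model("top")
P=lambda c,z:onz(m,(c[0]/5-.4+210,c[1]/5-.4+140),z)[:2]
f=np.array([P(c,.011) for c in[(175,172),(402,208),(382,372),(155,348)]])
print("floor ctr",f.mean(0).round(4),"sides",[round(np.linalg.norm(f[i]-f[i-1])*1e3) for i in range(4)])
def rect(mask,z):
    cs=max(cv2.findContours(mask,0,2)[0],key=cv2.contourArea)[:,0]
    w=np.array([onz(m,p,z)[:2]*1000 for p in cs],np.float32)
    return cv2.minAreaRect(w)
hsv=cv2.cvtColor(im,cv2.COLOR_BGR2HSV)
w=np.zeros(im.shape[:2],np.uint8);w[205:225,235:290]=cv2.inRange(hsv,(0,0,200),(180,60,255))[205:225,235:290]
print("lip",rect(w,.013))
for a,b in[((100,160),(72,328)),((490,220),(465,388)),((197,82),(413,118))]:
    p,q=P(a,.04),P(b,.04);d=q-p;print("bead",p.round(3),q.round(3),"ang",np.degrees(np.arctan2(d[1],d[0])).round(1))
d=f[0]+f[3]-f[1]-f[2];print("tray yaw",np.degrees(np.arctan2(-d[0],d[1])))
ct=lambda z:np.array([onz(m,(325+x/5-.4,225+y/5-.4),z)[:2] for x,y in[((660-600),90),((770-600),60)]])
print("tongue end",ct(.004).round(4))
ms=cv2.inRange(hsv,(100,150,60),(125,255,255));ms[:,:330]=0;ms[270:]=0
cs=max(cv2.findContours(ms,0,2)[0],key=cv2.contourArea)[:,0]
side=bot.camera_model("side");
print("hull",cv2.convexHull(cs)[:,0].tolist())
E
```

```text
floor ctr [ 0.5532 -0.0191] sides [98, 127, 91, 126]
lip ((496.6383361816406, -8.700775146484375), (117.14940643310547, 14.89742374420166), 80.64253234863281)
bead [0.615 0.077] [0.525 0.092] ang 170.2
bead [ 0.58  -0.133] [ 0.49  -0.117] ang 170.2
bead [0.656 0.024] [ 0.635 -0.092] ang -100.3
tray yaw -8.302879083329646
tongue end [[ 0.4177 -0.2147]
 [ 0.4329 -0.2769]]
hull [[356, 239], [367, 247], [367, 248], [362, 251], [344, 257], [340, 258], [338, 258], [338, 245], [339, 242], [340, 241], [349, 238], [353, 237]]
```

>>> carry_out(
  series="255 2 -3.17 0 0 0 -5;255 2 -3.17 0 0 0 -5;255 2 -3.17 0 0 0 -5;255 2 -3.17 0 0 0 -5;255 2 -3.17 0 0 0 -5;255 2 -3.17 0 0 0 -5;255 2 -3.17 0 0 0 -5;255 2 -3.17 0 0 0 -5;255 2 -3.17 0 0 0 -5;255 2 -3.17 0 0 0 -5;255 2 -3.17 0 0 0 -5;255 2 -3.17 0 0 0 -5;255 2 -3.17 0 0 0 -5;255 2 -3.17 0 0 0 -5;255 2 -3.17 0 0 0 -5;255 0 0 0 0 0 0;255 0 0 0 0 0 0",
  newtons=60,
)

```text
t: 1.52
position: [0.5723, 0.1134, 0.2049]
ee_rot: [-179.9, -0.0, 80.1]
contact_force: [0.1, 1.2, 0.3]
gripper_width: 0.003
finger_force: 0.0
```

```bash
python3 - <<'E'
from rig import bot
import cv2,numpy as np
from h import *
m=bot.camera_model("wrist");im=bot.get_image("wrist")
T=np.array([.5495,-.018]);a=np.radians(-9.5);X=np.array([np.cos(a),np.sin(a)]);Y=np.array([-X[1],X[0]])
for x,y,z in[(-61,36,13),(-61,-36,13),(52,63,11),(52,-63,11),(-54,63,11),(0,65,10)]:
    p=T+X*x/1e3+Y*y/1e3;u=proj(m,[*p,z/1e3]);print(x,y,u.round(1))
    cv2.circle(im,tuple(int(v) for v in u.round()),3,(255,0,255),1)
cv2.imwrite("pics/w1.png",im)
E
```

```text
-61 36 [211.5 243.5]
-61 -36 [213.8 287. ]
52 63 [290.5 225.1]
52 -63 [287.9 301. ]
-54 63 [215.7 225.5]
0 65 [253.8 223.7]
```

View pics/w1.png

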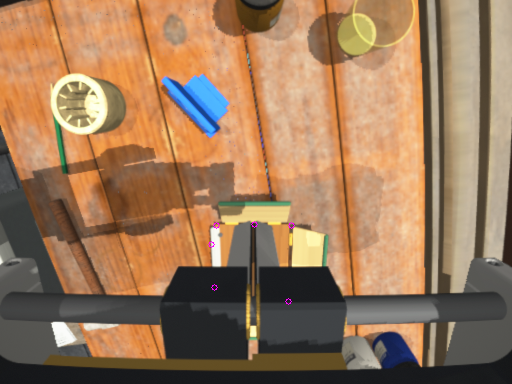

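The predicted tray corners land on the tray: the lip at column 211 and the back-left corner at (290,225). The tool is outside the left wall, so I'll descend and push.

>>> carry_out(
  series="255 0 0 -3.5 0 0 0;255 0 0 -3.5 0 0 0;255 0 0 -3.5 0 0 0;255 0 0 -3.5 0 0 0;255 0 0 -3 0 0 0;255 0 0 0 0 0 0;255 -0.17 -0.99 0 0 0 0;255 -0.17 -0.99 0 0 0 0;255 -0.17 -0.99 0 0 0 0;255 -0.17 -0.99 0 0 0 0;255 -0.17 -0.99 0 0 0 0;255 0 0 0 0 0 0;255 0 0 0 0 0 0;255 0 0 0 0 0 0",
)

```text
t: 2.73
position: [0.5635, 0.065, 0.0358]
ee_rot: [180.0, 0.0, 80.2]
contact_force: [-0.1, 0.5, -0.1]
gripper_width: 0.007
finger_force: 0.0
```

>>> carry_out(
  series="255 -0.05 -0.3 0 0 0 0;255 0 0 0 0 0 0;255 0 0 0 0 0 0",
)

```text
t: 2.98
position: [0.5628, 0.0623, 0.0352]
ee_rot: [-180.0, 0.0, 80.3]
contact_force: [-0.3, 0.8, -0.2]
gripper_width: 0.004
finger_force: 0.0
```

>>> carry_out(
  series="255 -0.05 -0.3 0 0 0 0;255 0 0 0 0 0 0;255 0 0 0 0 0 0",
)

```text
t: 3.23
position: [0.5624, 0.0592, 0.0353]
ee_rot: [-180.0, 0.0, 80.3]
contact_force: [0.8, -0.5, 0.1]
gripper_width: 0.005
finger_force: 0.0
```

>>> carry_out(
  series="255 -0.05 -0.3 0 0 0 0;255 0 0 0 0 0 0;255 0 0 0 0 0 0",
)

```text
t: 3.48
position: [0.5624, 0.0588, 0.0354]
ee_rot: [180.0, -0.3, 80.2]
contact_force: [2.7, 10.1, 0.1]
gripper_width: 0.004
finger_force: 5.3
```

>>> carry_out(
  series="255 -0.03 -0.2 0 0 0 0;255 0 0 0 0 0 0;255 0 0 0 0 0 0",
)

```text
t: 3.73
position: [0.5623, 0.0586, 0.0355]
ee_rot: [179.9, -0.5, 80.2]
contact_force: [3.8, 16.6, -2.1]
gripper_width: 0.005
finger_force: 8.8
```

>>> carry_out(
  series="255 -0.03 -0.2 0 0 0 0;255 0 0 0 0 0 0;255 0 0 0 0 0 0",
)

```text
t: 3.98
position: [0.5623, 0.0584, 0.0355]
ee_rot: [179.9, -0.7, 80.1]
contact_force: [5.0, 23.1, -2.4]
gripper_width: 0.008
finger_force: 12.4
```

>>> carry_out(
  series="255 0.25 1.48 0 0 0 0;255 0.25 1.48 0 0 0 0;255 0 0 3.5 0 0 0;255 0 0 3.5 0 0 0;255 -0.67 -3.87 0 0 0 0;255 -0.67 -3.87 0 0 0 0;255 -0.67 -3.87 0 0 0 0;255 -0.67 -3.87 0 0 0 0;255 -0.67 -3.87 0 0 0 0;255 -0.67 -3.87 0 0 0 0;255 0 0 0 0 0 0;255 0 0 -3.5 0 0 0;255 0 0 -3.5 0 0 0;255 0 0 0 0 0 0;255 0 0 0 0 0 0",
)

```text
t: 5.23
position: [0.5246, -0.149, 0.0339]
ee_rot: [-179.7, -0.1, 80.3]
contact_force: [0.6, 0.2, 0.4]
gripper_width: 0.006
finger_force: 0.0
```

>>> carry_out(
  series="255 0.17 0.99 0 0 0 0;255 0.17 0.99 0 0 0 0;255 0.17 0.99 0 0 0 0;255 0.17 0.99 0 0 0 0;255 0.17 0.99 0 0 0 0;255 0.05 0.3 0 0 0 0;255 0.05 0.3 0 0 0 0;255 0 0 0 0 0 0;255 0 0 0 0 0 0;255 0 0 0 0 0 0",
)

```text
t: 6.07
position: [0.5351, -0.0939, 0.0349]
ee_rot: [-179.9, -0.0, 80.3]
contact_force: [-0.5, -0.6, 0.0]
gripper_width: 0.008
finger_force: 0.0
```

>>> carry_out(
  series="255 0.05 0.3 0 0 0 0;255 0 0 0 0 0 0;255 0 0 0 0 0 0",
)

```text
t: 6.32
position: [0.5354, -0.0931, 0.0349]
ee_rot: [-179.9, 0.2, 80.3]
contact_force: [-3.5, -7.8, -1.3]
gripper_width: 0.001
finger_force: 3.7
```

>>> carry_out(
  series="255 0.05 0.3 0 0 0 0;255 0 0 0 0 0 0;255 0 0 0 0 0 0",
)

```text
t: 6.57
position: [0.5355, -0.0928, 0.035]
ee_rot: [-179.9, 0.5, 80.4]
contact_force: [-5.2, -17.5, -1.1]
gripper_width: 0.009
finger_force: 9.0
```

>>> carry_out(
  series="255 -0.25 -1.48 0 0 0 0;255 -0.25 -1.48 0 0 0 0;255 0 0 3.5 0 0 0;255 0 0 3.5 0 0 0;255 3.14 1.54 0 0 0 0;255 3.14 1.54 0 0 0 0;255 3.14 1.54 0 0 0 0;255 3.14 1.54 0 0 0 0;255 3.14 1.54 0 0 0 0;255 0 0 0 0 0 0;255 0 0 -3.5 0 0 0;255 0 0 -3.5 0 0 0;255 0 0 0 0 0 0;255 0 0 0 0 0 0",
)

```text
t: 7.73
position: [0.6861, -0.0408, 0.0327]
ee_rot: [-179.6, -0.0, 80.2]
contact_force: [0.1, 0.5, 1.0]
gripper_width: 0.005
finger_force: 0.0
```

>>> carry_out(
  series="255 -0.99 0.17 0 0 0 0;255 -0.99 0.17 0 0 0 0;255 -0.99 0.17 0 0 0 0;255 -0.99 0.17 0 0 0 0;255 -0.99 0.17 0 0 0 0;255 -0.99 0.17 0 0 0 0;255 -0.3 0.05 0 0 0 0;255 0 0 0 0 0 0;255 0 0 0 0 0 0;255 0 0 0 0 0 0",
)

```text
t: 8.57
position: [0.6421, -0.0338, 0.0504]
ee_rot: [177.8, 0.0, 80.2]
contact_force: [16.0, 0.4, 20.7]
gripper_width: 0.004
finger_force: 12.9
```

>>> carry_out(
  series="255 -0.3 0.05 0 0 0 0;255 0 0 0 0 0 0;255 0 0 0 0 0 0",
)

```text
t: 8.82
position: [0.6406, -0.0336, 0.0515]
ee_rot: [177.6, 0.0, 80.2]
contact_force: [17.5, 0.5, 23.1]
gripper_width: 0.006
finger_force: 14.2
```

>>> carry_out(
  series="255 -0.3 0.05 0 0 0 0;255 0 0 0 0 0 0;255 0 0 0 0 0 0",
)

```text
t: 9.07
position: [0.6389, -0.0333, 0.0527]
ee_rot: [177.4, 0.0, 80.2]
contact_force: [19.0, -0.1, 26.0]
gripper_width: 0.001
finger_force: 15.5
```

The tip slid onto the top of the low-lying back wall. I'll back off and come in lower.

>>> carry_out(
  series="255 0 0 3 0 0 0;255 1.8 -0.3 0 0 0 0;255 1.8 -0.3 0 0 0 0;255 1.8 -0.3 0 0 0 0;255 1.8 -0.3 0 0 0 0;255 0 0 -3 0 0 0;255 0 0 -2 0 0 0;255 0 0 0 0 0 0;255 0 0 0 0 0 0",
)

```text
t: 9.82
position: [0.6925, -0.0418, 0.0168]
ee_rot: [180.0, -0.0, 80.2]
contact_force: [0.1, 0.3, 0.5]
gripper_width: 0.009
finger_force: 0.0
```

>>> carry_out(
  series="255 -0.99 0.17 0 0 0 0;255 -0.99 0.17 0 0 0 0;255 -0.99 0.17 0 0 0 0;255 -0.99 0.17 0 0 0 0;255 0 0 0 0 0 0;255 0 0 0 0 0 0",
)

```text
t: 10.32
position: [0.6543, -0.0352, 0.0184]
ee_rot: [179.8, 0.0, 80.3]
contact_force: [0.4, 1.2, 0.2]
gripper_width: 0.01
finger_force: 0.0
```

```bash
python3 - <<'E'
from rig import bot
import cv2
cv2.imwrite("pics/c1.png",cv2.hconcat([cv2.resize(bot.get_image("top")[140:230,210:310],None,fx=4,fy=4),cv2.resize(bot.get_image("side")[150:240,210:310],None,fx=4,fy=4)]))
E
```

```text
(no output)
```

View pics/c1.png

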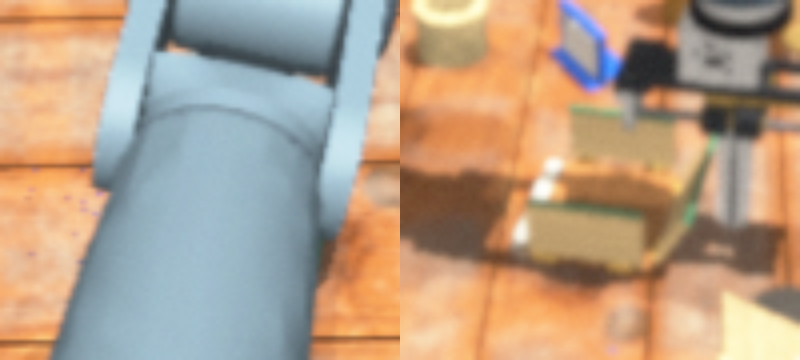

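The side walls stand upright in the side view, with their beads at about (590,205) and (625,110). The back wall leans at about 50° and the finger is properly behind it at (735,200), so I'll continue pulling.

>>> carry_out(
  series="255 -0.99 0.17 0 0 0 0;255 -0.99 0.17 0 0 0 0;255 -0.69 0.12 0 0 0 0;255 -0.5 0.08 0 0 0 0;255 0 0 0 0 0 0;255 0 0 0 0 0 0",
)

```text
t: 10.92
position: [0.621, -0.0294, 0.0155]
ee_rot: [-180.0, -0.0, 80.3]
contact_force: [0.1, 0.1, 0.1]
gripper_width: 0.002
finger_force: 0.0
```

>>> carry_out(
  series="255 -0.4 0.07 0 0 0 0;255 0 0 0 0 0 0;255 0 0 0 0 0 0",
)

```text
t: 11.17
position: [0.6179, -0.029, 0.0158]
ee_rot: [179.9, 0.0, 80.2]
contact_force: [3.7, -2.4, -0.9]
gripper_width: 0.005
finger_force: 2.1
```

>>> carry_out(
  series="255 -0.3 0.05 0 0 0 0;255 0 0 0 0 0 0;255 0 0 0 0 0 0",
)

```text
t: 11.42
position: [0.6179, -0.0291, 0.0161]
ee_rot: [179.4, -0.0, 80.2]
contact_force: [15.3, -2.1, -10.0]
gripper_width: 0.006
finger_force: 7.4
```

>>> carry_out(
  series="255 1.5 -0.25 0 0 0 0;255 0.5 -0.08 0 0 0 0;255 0 0 2 0 0 0;255 0 0 0 0 0 0;255 -0.99 0.17 0 0 0 0;255 -0.7 0.12 0 0 0 0;255 -0.3 0.05 0 0 0 0;255 0 0 0 0 0 0;255 0 0 0 0 0 0;255 0 0 0 0 0 0",
)

```text
t: 12.25
position: [0.6176, -0.0288, 0.0357]
ee_rot: [179.4, -0.0, 80.2]
contact_force: [14.1, -0.6, -10.1]
gripper_width: 0.005
finger_force: 6.9
```

>>> carry_out(
  series="255 1.5 -0.25 0 0 0 0;255 1.5 -0.25 0 0 0 0;255 0 0 4 0 0 0;255 0 0 4 0 0 0;255 0 0 4 0 0 0;0 0 0 4 0 0 0;0 0 0 0 0 0 0",
)

```text
t: 12.83
position: [0.6483, -0.0339, 0.2052]
ee_rot: [179.2, 0.0, 80.3]
contact_force: [1.1, -0.6, 0.6]
gripper_width: 0.113
finger_force: 0.0
```

```bash
python3 - <<'E'
import cv2,numpy as np
from rig import bot
from h import *
m=bot.camera_model("top");im=cv2.imread("pics/top0.png")
hsv=cv2.cvtColor(im,cv2.COLOR_BGR2HSV);ms=cv2.inRange(hsv,(95,120,40),(130,255,255));ms[:,:330]=0;ms[268:]=0
r=cv2.minAreaRect(max(cv2.findContours(ms,0,2)[0],key=cv2.contourArea));print(r)
O=np.array([.392,-.254])
big=cv2.resize(im[225:270,325:385],None,fx=10,fy=10,interpolation=cv2.INTER_CUBIC)
for yaw,col in((15,(0,255,255)),):
    a=np.radians(yaw);X=np.array([np.cos(a),np.sin(a)]);Y=np.array([-X[1],X[0]])
    for x,y,z in[(34,30,4),(34,-30,4),(-4,40,55),(-4,-40,55),(4,40,55),(4,-40,55),(-16,30,4),(-16,-30,4)]:
        u=proj(m,[*(O+X*x/1e3+Y*y/1e3),z/1e3]);cv2.circle(big,tuple(int(v) for v in((u-[325,225])*10+4.5)),5,col,1)
s=cv2.resize(bot.get_image("side")[150:240,200:300],None,fx=2,fy=2)
big[:180,400:600]=s
cv2.imwrite("pics/hold.png",big)
E
```

```text
((350.800048828125, 245.8999786376953), (17.39252471923828, 31.939002990722656), 71.56504821777344)
```

View pics/hold.png

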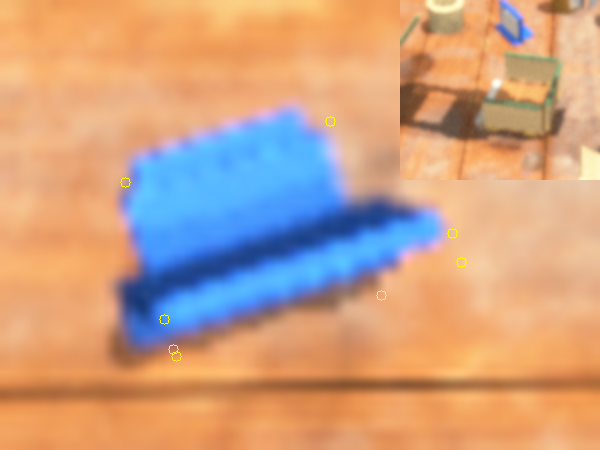

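Walls are all upright in the side inset. The plate-top centre is near (290,277) in the crop and the tongue end near (212,136). That gives the holder origin at about (0.3965, -0.250), yaw 19°.

>>> carry_out(
  series="0 -2.8 -2.4 0 0 0 3.2;0 -2.8 -2.4 0 0 0 3.2;0 -2.8 -2.4 0 0 0 3.2;0 -2.8 -2.4 0 0 0 3.2;0 -2.8 -2.4 0 0 0 3.2;0 -2.8 -2.4 0 0 0 3.2;0 -2.8 -2.4 0 0 0 3.2;0 -2.8 -2.4 0 0 0 3.2;0 -2.8 -2.4 0 0 0 3.2;0 0 0 -4 0 0 0;0 0 0 -4 0 0 0;0 0 0 0 0 0 0;0 0 0 0 0 0 0",
  newtons=10,
)

```text
t: 13.97
position: [0.3899, -0.247, 0.1125]
ee_rot: [-179.8, -0.4, 109.0]
contact_force: [-0.5, 0.6, 0.7]
gripper_width: 0.995
finger_force: 0.0
```

```bash
python3 - <<'E'
from rig import bot
import cv2,numpy as np
from h import *
m=bot.camera_model("wrist");im=bot.get_image("wrist")
O=np.array([.3965,-.250]);a=np.radians(19);X=np.array([np.cos(a),np.sin(a)]);Y=np.array([-X[1],X[0]])
for x,y,z in[(34,30,4),(34,-30,4),(-4,40,55),(4,40,55),(-4,-40,55),(4,-40,55)]:
    u=proj(m,[*(O+X*x/1e3+Y*y/1e3),z/1e3]);cv2.circle(im,tuple(int(v) for v in u),3,(255,0,255),1);print(x,y,u.round())
cv2.imwrite("pics/w2.png",im)
s=bot.read_state();print(s["position"],s["ee_rot"])
E
```

```text
34 30 [292. 171.]
34 -30 [290. 225.]
-4 40 [255. 170.]
4 40 [265. 170.]
-4 -40 [255. 256.]
4 -40 [264. 256.]
[ 0.39169334 -0.24843457  0.11506452] [-1.79941415e+02 -1.28387631e-01  1.09082092e+02]
```

View pics/w2.png

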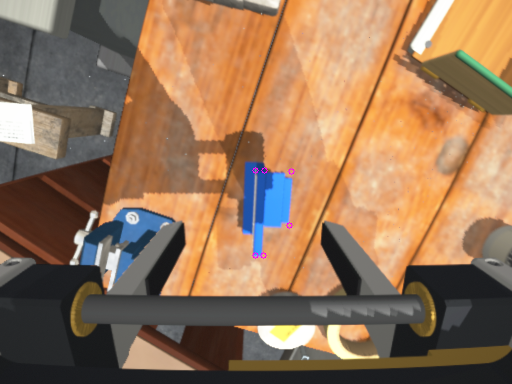

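The projected holder model matches the wrist view: plate at columns 255–265, tongue corners at (291,172) and (290,225). I'll descend and grip.

>>> carry_out(
  series="0 0.5 -0.15 -3 0 0 0;0 0 0 -3 0 0 0;0 0 0 -3.5 0 0 0;0 0 0 0 0 0 0;120 0 0 0 0 0 0;200 0 0 0 0 0 0;255 0 0 0 0 0 0;255 0 0 0 0 0 0;255 0 0 0 0 0 0;255 0 0 0 0 0 0;255 0 0 0 0 0 0;255 0 0 0 0 0 0",
  newtons=30,
)

```text
t: 15.02
position: [0.3972, -0.2507, 0.0207]
ee_rot: [180.0, 0.0, 109.1]
contact_force: [-0.6, -0.1, -0.6]
gripper_width: 0.472
finger_force: 0.0
```

>>> carry_out(
  series="255 0 0 0 0 0 0;255 0 0 0 0 0 0;255 0 0 0 0 0 0;255 0 0 0 0 0 0;255 0 0 0 0 0 0;255 0 0 0 0 0 0;255 0 0 0 0 0 0;255 0 0 0 0 0 0",
  newtons=50,
)

```text
t: 15.68
position: [0.3971, -0.2506, 0.0204]
ee_rot: [-180.0, -0.0, 109.1]
contact_force: [0.1, 0.4, 0.3]
gripper_width: 0.084
finger_force: 50.0
```

>>> carry_out(
  series="255 0 0 2 0 0 0;255 0 0 3 0 0 0;255 0.56 3.61 0 0 0 -4.1;255 0.56 3.61 0 0 0 -4.1;255 0.56 3.61 0 0 0 -4.1;255 0.56 3.61 0 0 0 -4.1;255 0.56 3.61 0 0 0 -4.1;255 0.56 3.61 0 0 0 -4.1;255 0.56 3.61 0 0 0 -4.1;255 0 0 0 0 0 0;255 0 0 -3 0 0 0;255 0 0 0 0 0 0;255 0 0 0 0 0 0;255 0 0 0 0 0 0",
)

```text
t: 16.85
position: [0.4364, 0.0015, 0.0409]
ee_rot: [-180.0, -0.0, 80.3]
contact_force: [0.8, -0.9, -0.7]
gripper_width: 0.082
finger_force: 50.0
```

```bash
python3 - <<'E'
from rig import bot
import cv2,numpy as np
from h import *
s=bot.read_state();m=bot.camera_model("wrist");im=bot.get_image("wrist")
print(s["position"],s["ee_rot"],s["gripper_width"],s["finger_force"])
T=np.array([.5497,-.017]);a=np.radians(-9.5);X=np.array([np.cos(a),np.sin(a)]);Y=np.array([-X[1],X[0]])
print("tray xy of tcp",(s["position"][:2]-T)@X,(s["position"][:2]-T)@Y)
big=cv2.resize(im,None,fx=1.5,fy=1.5,interpolation=cv2.INTER_CUBIC)
def dot(u,c):cv2.circle(big,tuple(int(v*1.5) for v in u),3,c,1)
for x,y,z in[(-61,36,13),(-61,0,13),(-54,63,11),(52,63,11)]: dot(proj(m,[*(T+X*x/1e3+Y*y/1e3),z/1e3]),(255,0,255))
P=s["position"];b=np.radians(s["ee_rot"][2]-90);hx=np.array([np.cos(b),np.sin(b)]);hy=np.array([-hx[1],hx[0]])
for x,y,z in[(34,30,4),(4,40,55),(-4,40,55),(4,40,0)]: dot(proj(m,[*(P[:2]+hx*x/1e3+hy*y/1e3),P[2]-.0204+z/1e3]),(0,255,255))
cv2.imwrite("pics/w3.png",big[:510])
E
```

```text
[0.43638399 0.00154178 0.04089323] [-1.79989533e+02 -9.66336967e-04  8.03148061e+01] 0.08165488125587254 49.998207092285156
tray xy of tcp -0.11482222576865446 -0.00041504420957687305
```

View pics/w3.png

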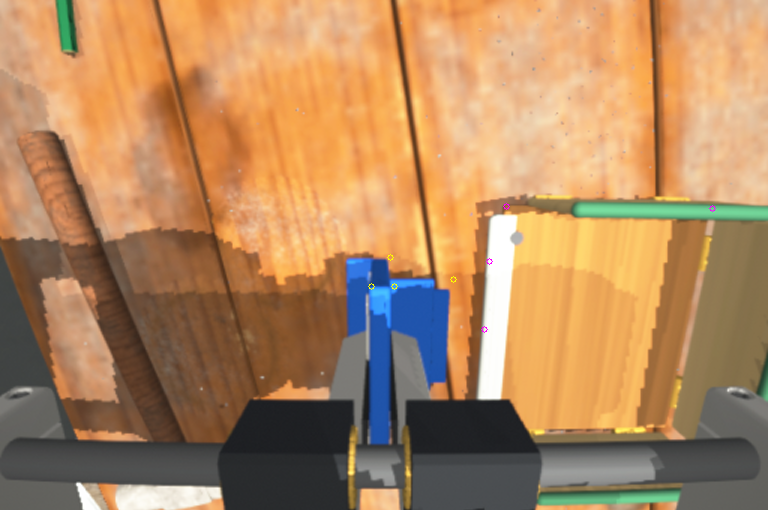

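The holder is held square at the gripper. The tongue edge near column 447 is parallel to the lip front at columns 480–490, and the lip and tray markers fit to within 1–2 mm. I'll lower and slide in.

>>> carry_out(
  series="255 0 0 -1 0 0 0;255 0 0 -0.95 0 0 0;255 0 0 0 0 0 0;255 0.5 -0.08 0 0 0 0;255 0.5 -0.08 0 0 0 0;255 0.5 -0.08 0 0 0 0;255 0.5 -0.08 0 0 0 0;255 0 0 0 0 0 0;255 0 0 0 0 0 0;255 0 0 0 0 0 0",
)

```text
t: 17.73
position: [0.4562, -0.0011, 0.0208]
ee_rot: [-180.0, -0.0, 80.4]
contact_force: [0.3, -0.1, -1.1]
gripper_width: 0.081
finger_force: 50.0
```

>>> carry_out(
  series="255 0.4 -0.07 0 0 0 0;255 0.4 -0.07 0 0 0 0;255 0.4 -0.07 0 0 0 0;255 0 0 0 0 0 0;255 0 0 0 0 0 0",
)

```text
t: 18.15
position: [0.4686, -0.0033, 0.021]
ee_rot: [180.0, 0.0, 80.4]
contact_force: [0.1, 0.6, -1.5]
gripper_width: 0.08
finger_force: 50.0
```

>>> carry_out(
  series="255 0.4 -0.07 0 0 0 0;255 0.4 -0.07 0 0 0 0;255 0.2 -0.03 0 0 0 0;255 0 0 0 0 0 0;255 0 0 0 0 0 0",
)

```text
t: 18.57
position: [0.4784, -0.005, 0.0209]
ee_rot: [-180.0, -0.0, 80.4]
contact_force: [0.4, -1.2, -0.6]
gripper_width: 0.08
finger_force: 50.0
```

>>> carry_out(
  series="255 0.3 -0.05 0 0 0 0;255 0.3 -0.05 0 0 0 0;255 0 0 0 0 0 0;255 0 0 0 0 0 0",
)

```text
t: 18.9
position: [0.4829, -0.0056, 0.0204]
ee_rot: [-179.8, -0.0, 80.4]
contact_force: [-5.9, 1.0, 2.7]
gripper_width: 0.081
finger_force: 50.0
```

>>> carry_out(
  series="255 0.3 -0.05 0 0 0 0;255 0 0 0 0 0 0;255 0 0 0 0 0 0",
)

```text
t: 19.15
position: [0.4854, -0.006, 0.0203]
ee_rot: [-179.7, -0.0, 80.4]
contact_force: [-7.3, 0.3, 3.2]
gripper_width: 0.082
finger_force: 50.0
```

>>> carry_out(
  series="255 0.3 -0.05 0 0 0 0;255 0 0 0 0 0 0;255 0 0 0 0 0 0",
)

```text
t: 19.4
position: [0.4857, -0.006, 0.0203]
ee_rot: [-179.3, 0.0, 80.4]
contact_force: [-17.5, 1.3, 15.3]
gripper_width: 0.082
finger_force: 50.0
```

```bash
python3 - <<'E'
from rig import bot
import cv2
a=cv2.resize(bot.get_image("side")[160:240,210:310],None,fx=4,fy=4,interpolation=cv2.INTER_CUBIC)
b=cv2.resize(bot.get_image("wrist")[64:384],(512,320))[:,112:]
cv2.imwrite("pics/end.png",cv2.hconcat([a,b]));s=bot.read_state();print(s["position"],s["contact_force"],s["finger_force"])
E
```

```text
[ 0.48570832 -0.00599592  0.02028859] [-17.6948097    1.31414395  14.79493553] 50.004165172576904
```

View pics/end.png

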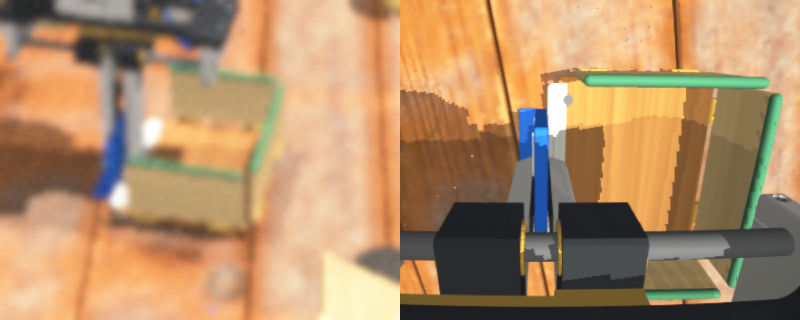

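The view shows all three walls upright and the plate at column 540 against the white lip at column 550, with the tongue underneath. The force is steady at 17.7 N, so I'll hand in.

```bash
python3 -c "
from rig import bot
print(bot.finish_job())"
```

```text
the job is handed in; nothing more can be done
None
```

I handed the job in with all three walls upright and the right-hand label holder gripped and pressed against the lip at about 18 N; the hand-in returned no verdict.

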